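Lock the food box

TASK

Lock the green food box in the shared kitchen: shut its lid fully so that the steel tongue lies on the padlock, swing the open shackle back over the hole in the tongue, then press it down into the padlock until it clicks and stays down by itself. Leave the loose things around the box where they stand.

Things in the scene. Friction and masses are not known exactly. Their poses are not given: they have to be found in the camera images.
- food_box: Green steel box, fixed on the worktop, 150 mm deep (x), 216 wide (y), walls 85 high, open lid. Origin: middle of its underside, z up. Its front (-x, roughly towards the robot) carries a brass padlock body, 24 mm (x) by 60 (y), in a steel bracket: middle at x -90.5 mm, y 0, top 85 mm above the worktop. Lid's hinge line: along y at x +75 mm, 87 mm up.
- lid (a joint): Opening angle of the lid, rad: 0 shut (stop), starts 0.35 to 0.65. Stiff hinge, stays where left; pressing straight down on its outer face 60 to 95 mm in front of the hinge line with up to 15 N shuts it. Lid: 159 mm from hinge line to front face, 222 wide, 20 high. Shut, its top is 108 mm above the worktop, its front face at the box's x -84 mm.
- lid_edge (a point): Middle of the upper front edge of the lid; moves with the lid.
- eye (a point): Middle, upper face, of the 15 mm hole in the steel tongue, which sticks out 21 mm from the lid's front, left of its middle (26 mm wide, 3 mm thick). When the lid is shut the tongue lies on the padlock and this hole is over the padlock's hole for the short leg.
- short_hole (a point): Centre of the mouth of the 14 mm hole in the top of the padlock, for the short leg; fixed to the box at x -90.5, y +18 mm, 85 mm up.
- long_leg (a point): Where the long leg of the shackle enters the top of the padlock: the upright axis about which the shackle turns; fixed to the box at x -90.5, y -18 mm, 85 mm up.
- shackle_turn (a joint): Turn of the shackle about its long leg, rad, anticlockwise from above: 0 with the short leg over its hole (bow along the box's y); positive swung out frontwards, starts 1.0 to 1.9. Limits -0.25, 2.2. Needs under 1 N at the bow, stays where left. With the lid shut, the lid's front face stops it at about -0.04. It goes down freely within 0.05 rad of 0, also from that stop; not when far off.
- shackle_press (a joint): How far the shackle is pressed down, m: 0 up (open), 0.0285 at the stop. A spring holds it up with about 2.7 N rising to 7 N. At 0.025 a hidden pawl snaps over the short leg and holds it at about 0.0255 when let go; let go earlier, it springs back up. Pressing it home takes up to about 10 N, most near 0.015 to 0.022; the force drops at the click.
- bow_top (a point): Top of the steel shackle's bow, half way between its legs (round bar 10 mm thick, legs 36 mm apart, 46 mm wide overall). 149 mm above the worktop while up, about 123 mm when locked. Moves with the shackle.
- short_tip (a point): Lower end of the shackle's short leg, which tapers to a point; 92 mm above the worktop while up (7 mm above the padlock's top). Straight for 34 mm above it, 10 mm thick, last 9 mm tapered. Moves with the shackle.
- moka_pot: aluminium stove-top coffee pot with black handle, 98x155x174 mm, at the left; origin under its middle
- espresso_cup: small white espresso cup, 62x92x51 mm, at the left; origin under its middle
- teaspoon: steel teaspoon lying flat, 130 mm, front left; origin under its middle
- keys: bunch of keys lying flat, 104x115x8 mm, front right (not needed: the padlock snaps shut without a key); origin under its middle
- pepper_mill: turned wooden pepper mill, 58 mm across, 170 mm tall, at the right; origin under its middle
- salt_shaker: glass salt shaker with grey cap, 44 mm across, 90 mm tall, at the right; origin under its middle
- spice_jar: glass spice jar with red cap, 45 mm across, 106 mm tall, at the right; origin under its middle
- oil_bottle: dark green oil bottle, 61 mm across, 268 mm tall, back right; origin under its middle

How it is judged (in metres and radians):
On the way, in this order (a step that is already met when the one before it is completed fails the run):
1. the lid is fully shut, the shackle still swung out (value of joint lid below 0.03 rad and value of joint shackle_turn above 0.3 rad), for 0.2 s.
2. with the lid shut, the shackle stands over its hole, still up (value of joint lid below 0.03 rad and value of joint shackle_turn between -0.12 and 0.12 rad and value of joint shackle_press below 0.01 m), for 0.1 s.
At the end, for the whole second after the job is handed in: The lid is shut (within 0.03 rad), the shackle is in line with its hole (within 0.12 rad) and stays latched, at rest, more than 23.5 mm down with nothing pressing on it (value of joint shackle_press above 0.0235 m and value of joint shackle_turn between -0.12 and 0.12 rad and value of joint lid between -0.03 and 0.03 rad and velocity of joint shackle_press between -0.005 and 0.005 m/s); the robot touches nothing.
It fails at once if a loose thing beside the box (pot, cup, spoon, keys, mill, shaker, jar or bottle) is moved by more than 30 mm (distance of any of moka_pot, espresso_cup, teaspoon, keys, pepper_mill, salt_shaker, spice_jar, oil_bottle from where it was at the start of the episode above 0.03 m).
It also fails if it takes over 45 s, if anything falls off the work surface, if the arm or the gripper's body presses on something with over 40 N, if the wrist force passes 120 N, or if a joint passes its speed limit or range.

ROBOT

A 6-joint arm with a two-finger parallel gripper is mounted at the origin on a cart in front of the work surface, level with it; the furniture and walls round the work are solid. World frame = base frame: x ahead of the robot, y to its left, z up, the work surface at z = 0. Lengths are in m, angles in degrees, forces in N, time in s.
With the tool pointing down it reaches from about 0.35 to 0.85 m from the base axis. Payload 8.1 kg.
Tool frame: the origin (TCP) lies at the very end of the fingers, on their centre line; the grasp point (between the pads) lies 19 mm behind it; z points along the fingers, y is the line along which they close (so a half turn about z gives the same grasp; the last joint's range is limited). The gripper opens to 93 mm and grips with 3 to 60 N. Pads are 15 mm wide; open, the fingers measure 128 mm over their backs; the gripper's body (75 mm by 188 mm) begins 65 mm behind the grasp point.
Start: joints at [67.128, 7.471, 85.268, -0, 87.261, -4.893], TCP at [0.185, 0.571, 0.219] pointing down, gripper open.
Joint ranges: [-169.43, 169.43], [-51.17, 129.36], [1.28, 143.12], [-76.62, 256.62], [0, 156.53], [-152.29, 152.29]. Speed limits (degrees/s): [136.94, 136.94, 159.86, 180, 180, 180].

INTERFACE

Orientations are given as a 3x3 rotation matrix whose columns are the frame's x, y, z axes.
In Python, from cell import robot gives the robot as it stands.
- The arm moves only by the tool creep_tool, called after ">>>" as name(argument=value, ...) on one line, values as JSON. Schema: {"type":"object","properties":{"increments":{"type":"array","items":{"type":"number"},"minItems":4,"maxItems":20},"finger_gap":{"type":"number"},"squeeze":{"type":"number"},"only":{"type":"string"},"quiet":{"type":"boolean"},"lines":{"type":"string"}},"required":["increments"],"additionalProperties":false}. increments is one flat list of numbers that holds 1 to 5 rows one after another, with no inner brackets; each row has 4 numbers: dx, dy, dz in m, then a turn about the tool's z in degrees; each row is the pose to reach, as a shift and turn from the pose commanded when the call began, along the tool's axes at that moment; what a row does not reach only later rows make up. A row lasts 1/10 s, in which the tool goes at most 0.05 m and 8.59 degrees, less where a joint would pass 70% of its speed; a pose out of reach is approached as far as the arm can. finger_gap is the finger opening in m, set as the call begins (left out keeps the last). The fingers move at their own pace and stop on an object; squeeze is the grip in N (left out, the last holds). Time passes only in rows, so rows that do not move let the fingers close. The tool returns the time, the measured TCP pose, the force, the opening and the grip force at its end. only (a regular expression) keeps the lines of the reply that match it, lines (a string "A,B") keeps lines A to B, and quiet returns only ok. Input that does not fit is refused with a message, and nothing moves.
- robot.sense(): the state, without advancing time (a new reading comes with each control period).
- robot.snapshot(name): name is "scene" or "top" or "wrist"; returns the picture (480x640x3 uint8, red, green, blue); there is no depth.
- robot.camera_model(name): a dict with "mtx" (3x3 intrinsics, pixels), "position" and "rotation" of the camera in the world; the wrist camera has in their place "hand_eye" (4x4, takes a point from camera to tool coordinates, whose origin is the TCP and whose axes are the flange's). Camera axes: x right, y down, z forward; pixel columns grow to the right and rows downward; lengths in m; the calibration is good to about 2 mm. A picture is of the moment at which its call begins: read the wrist's pose just before it. camera_model takes no time and is no camera call.
- robot.sign_off(): hands the job in; it is judged then, once.
Trained networks look in the newest picture that a camera, given by its name, has taken for a name from the list of things; names that differ only in an ending like _2 or _b are one class to them, and where a whole thing is asked for, a point or a joint stands for the part that bears it (a point fixed in the world has none). Each returns a list of dicts, best first, with "confidence" (0 to 1); they miss things now and then, are a little off and sometimes report something else, mostly with a low value. They report only what shows in the picture. A call takes as long as a camera call.
- robot.recognise(camera, target): "extent" ([left, top, width, height] in pixels, round what is visible of it).
The state is a dict: "t": time; "q": joint angles; "joint_velocities": joint speeds; "effort": joint torques, N m; "tcp_pos": TCP position; "tcp_rot": TCP orientation; "ft_force": force on the tool from outside, world axes, zero at the start; "ft_torque": the same for the moment, N m; "grip_width": finger opening in m; "finger_force": force on a finger pad.
Only numpy, scipy, OpenCV 4.12 (cv2) and the standard library are available. Lean on these libraries where they do the work, as an engineer would, in place of code of your own. Each camera call takes 0.05 s, during which the arm holds its last target. There are 200 camera calls.

## Working session

There is one attempt and no reset: what is moved stays moved. The work goes in short steps, Python scripts to look and compute and a tool call to move; the robot and the scene stay as the last step left them, time stands still between calls to the robot, and variables do not carry over. Pictures are saved under pics/ and viewed, at most 10 in all, crops included, and the job is handed in when it is done.

```bash
ls; mkdir -p pics; python3 - <<'E'
from cell import robot
import cv2,numpy as np
s=robot.sense();print(s['t'],s['tcp_pos'],np.round(s['tcp_rot'],3).tolist(),s['grip_width'])
for c in("scene","top"):
    im=robot.snapshot(c);cv2.imwrite(f"pics/{c}0.png",im[:,:,::-1])
    m=robot.camera_model(c);print(c,np.round(m['mtx'],1).tolist(),np.round(m['position'],4).tolist(),np.round(m['rotation'],4).tolist())
    for t in("food_box","lid_edge","eye","bow_top","short_tip","short_hole","long_leg","lid"):
        try:print(t,[(np.round(d['extent'],1).tolist(),round(d['confidence'],2)) for d in robot.recognise(c,t)[:2]])
        except Exception as e:print(t,e)
E
```

```text
pics
0.0 [0.18494375 0.57018159 0.21760707] [[-0.951, 0.309, -0.001], [0.309, 0.951, -0.002], [0.0, -0.002, -1.0]] 0.0928438219985118
scene [[433.7, 0.0, 321.4], [0.0, 433.7, 243.7], [0.0, 0.0, 1.0]] [-0.1403, -0.5127, 0.6194] [[0.6541, -0.402, 0.6408], [-0.7564, -0.3438, 0.5565], [-0.0034, -0.8487, -0.5289]]
food_box [([302.4, 213.1, 123.8, 112.6], 0.71), ([302.9, 208.0, 122.1, 55.0], 0.3)]
lid_edge [([309.6, 215.0, 115.0, 49.0], 0.74), ([301.6, 216.6, 126.2, 110.1], 0.72)]
eye [([306.9, 213.9, 117.8, 51.0], 0.93)]
bow_top [([322.5, 254.9, 22.4, 26.4], 0.71)]
short_tip [([323.1, 256.9, 20.9, 29.0], 0.73)]
short_hole [([302.5, 214.3, 120.8, 113.4], 0.9)]
long_leg [([299.2, 213.9, 125.6, 111.3], 0.88)]
lid [([305.9, 214.2, 121.2, 47.1], 0.78)]
top [[512.5, 0.0, 323.8], [0.0, 512.5, 241.2], [0.0, 0.0, 1.0]] [0.299, 0.0095, 1.115] [[-0.0185, -0.9805, 0.1959], [-0.9998, 0.0198, 0.0046], [-0.0084, -0.1958, -0.9806]]
food_box [([302.6, 194.0, 117.3, 104.3], 0.92)]
lid_edge [([303.4, 196.3, 121.2, 72.9], 0.72)]
eye [([300.9, 196.9, 121.6, 77.2], 0.8), ([363.6, 274.7, 12.2, 25.1], 0.37)]
bow_top []
short_tip [([364.9, 278.0, 9.0, 23.7], 0.48)]
short_hole [([301.8, 196.2, 120.2, 103.6], 0.73), ([302.5, 190.7, 120.4, 77.4], 0.59)]
long_leg [([302.7, 193.1, 120.5, 111.1], 0.93)]
lid [([301.8, 192.6, 119.8, 76.0], 0.56)]
```

```bash
python3 - <<'E'
import cv2
a=cv2.imread('pics/top0.png')[160:340,250:490];b=cv2.imread('pics/scene0.png')[180:360,260:460]
cv2.imwrite('pics/topc.png',cv2.resize(a,(800,600),interpolation=cv2.INTER_CUBIC))
cv2.imwrite('pics/scc.png',cv2.resize(b,(666,600),interpolation=cv2.INTER_CUBIC))
E
```

```text
(no output)
```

View pics/top0.png

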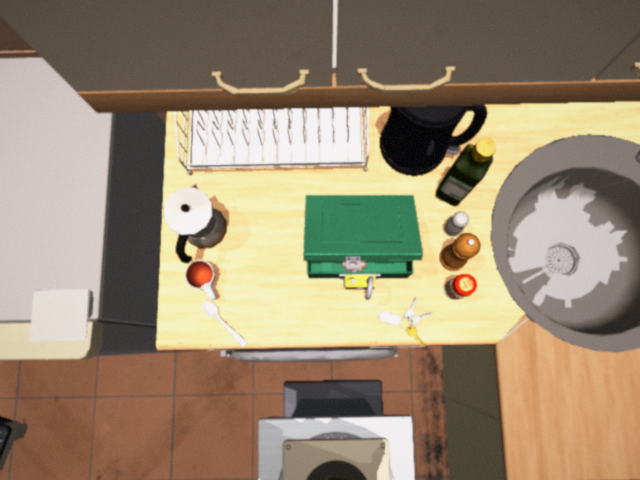

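View pics/topc.png

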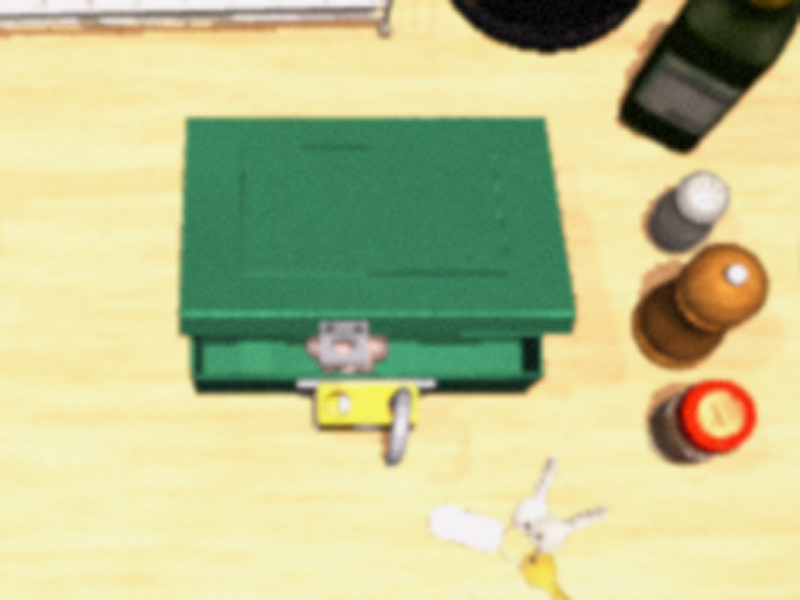

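View pics/scc.png

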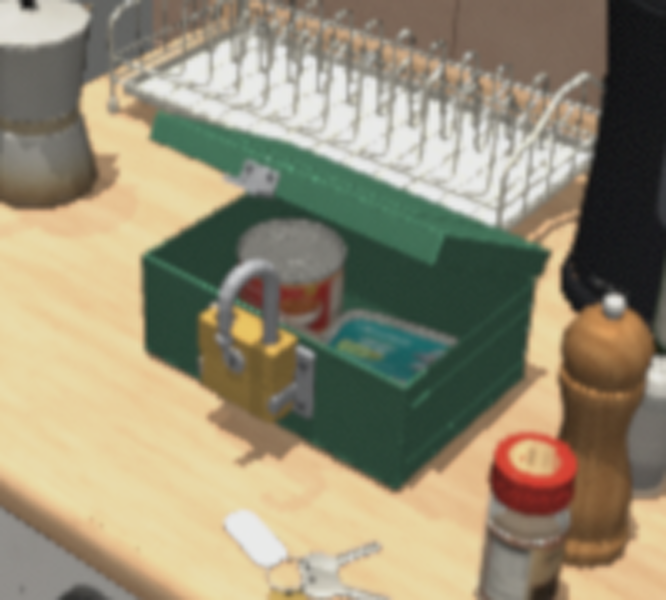

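The pictures show the lid ajar (~0.5 rad), with the padlock's short hole at top-view pixel (352,281). The shackle is swung out frontwards, with its bow ending near (368,299), and the keys lie in front at the right. I'll fit the box pose, lid angle and turn to these keypoints.

```bash
cat > fit.py <<'E'
import numpy as np
from cell import robot
from scipy.optimize import least_squares
C={c:robot.camera_model(c) for c in("scene","top")}
def proj(c,p):
    m=C[c];v=np.array(m['rotation']).T@(p-np.array(m['position']));v=np.array(m['mtx'])@v;return v[:2]/v[2]
def W(P,b):
    c,s=np.cos(P[2]),np.sin(P[2]);return np.array([P[0]+c*b[0]-s*b[1],P[1]+s*b[0]+c*b[1],b[2]])
def lid(P,x,y,z):
    a=P[3];return W(P,np.array([.075+x*np.cos(a)+z*np.sin(a),y,.087-x*np.sin(a)+z*np.cos(a)]))
def shk(P,r,z): return W(P,np.array([-.0905-r*np.sin(P[4]),-.018+r*np.cos(P[4]),z]))
E
cat > f1.py <<'E'
from fit import *
T=lambda u,v:(250+.3*u,160+.3*v)
S=lambda u,v:(260+.3*u,180+.3*v)
f=lambda *b:(lambda P:W(P,np.array(b)))
l=lambda *b:(lambda P:lid(P,*b))
s=lambda *b:(lambda P:shk(P,*b))
O=[('top',T(340,404),f(-.0905,.018,.085)),('top',T(197,392),f(-.075,.108,0)),('top',T(541,390),f(-.075,-.108,0)),
('top',T(193,378),f(-.075,.108,.085)),('top',T(543,375),f(-.075,-.108,.085)),('top',T(317,426),f(-.1025,.03,.085)),
('top',T(181,333),l(-.159,.111,0)),('top',T(573,331),l(-.159,-.111,0)),
('scene',S(400,385),f(-.075,-.108,.085)),('scene',S(400,488),f(-.075,-.108,0)),('scene',S(145,258),f(-.075,.108,.085)),('scene',S(147,350),f(-.075,.108,0)),
('scene',S(549,252),l(-.159,-.111,.021)),('scene',S(154,118),l(-.159,.111,.021)),
('scene',S(235,368),s(.036,.092)),('top',T(395,458),s(.036,.126)),('scene',S(252,262),s(.018,.149))]
r=lambda P:np.concatenate([proj(c,g(P))-np.array(p) for c,p,g in O])
R=least_squares(r,[.45,0,0,.5,1.4],loss='soft_l1');P=R.x
print(np.round(P,4));print(np.round(r(P).reshape(-1,2),1).tolist())
np.save('P.npy',P)
print('lid press pt',lid(P,-.08,0,.021),'lidedge',lid(P,-.159,0,.021),'bow',shk(P,.018,.149),'long',shk(P,0,.085),'tip',shk(P,.036,.092))
E
python3 f1.py; python3 -c "
from cell import robot;print(robot.camera_model('wrist'))"
```

```text
[ 0.5142 -0.0606 -0.0132  0.4875  1.4876]
[[0.1, -1.3], [-0.0, 0.2], [-4.4, 0.2], [-0.4, -0.8], [1.4, -0.6], [1.2, -1.9], [0.0, 2.1], [0.5, 2.0], [2.4, 0.8], [-0.5, 2.4], [-1.2, -1.5], [-0.8, 1.2], [-31.3, -3.7], [0.1, -0.7], [-1.5, -4.1], [2.0, -1.6], [0.2, 0.3]]
lid press pt [ 0.5283383  -0.06074184  0.14302571] lidedge [ 0.45854651 -0.0598196   0.18002916] bow [ 0.40553828 -0.07562431  0.149     ] long [ 0.42345465 -0.07735747  0.085     ] tip [ 0.38762192 -0.07389115  0.092     ]
{'mtx': array([[347.70055245,   0.        , 318.7392706 ],
       [  0.        , 347.70055245, 241.98871453],
       [  0.        ,   0.        ,   1.        ]]), 'hand_eye': array([[-6.94424489e-04, -9.58898751e-01, -2.83747606e-01,
         7.99002446e-02],
       [ 9.99999755e-01, -6.92095870e-04, -1.08457137e-04,
        -5.46166855e-04],
       [-9.23811335e-05, -2.83747612e-01,  9.58898996e-01,
        -1.65624053e-01],
       [ 0.00000000e+00,  0.00000000e+00,  0.00000000e+00,
         1.00000000e+00]])}
```

```bash
sed -i "s/S(549,252)/S(447,232)/" f1.py; python3 f1.py
```

```text
[ 0.5138 -0.0599 -0.0108  0.5138  1.5077]
[[-0.1, -1.1], [-0.2, 0.5], [-4.6, 0.3], [-0.6, -0.5], [1.2, -0.6], [0.9, -1.7], [-0.3, 1.1], [0.6, 0.7], [2.2, 0.7], [-0.8, 2.3], [-1.6, -1.5], [-1.2, 1.3], [-0.1, 0.1], [0.5, -2.5], [-1.4, -4.0], [2.2, -1.4], [0.1, 0.4]]
lid press pt [ 0.52945963 -0.06005521  0.14460774] lidedge [ 0.46066384 -0.05931439  0.18343544] bow [ 0.40517043 -0.07558271  0.149     ] long [ 0.42312134 -0.07691116  0.085     ] tip [ 0.38721952 -0.07425426  0.092     ]
```

>>> creep_tool(increments=[0,0,-0.05,-8,0,0,-0.09,-16,0,0,-0.09,-17.25,0,0,-0.09,-17.25], finger_gap=0, squeeze=20)

```text
t: 1.3
tcp_pos: [0.1855, 0.5715, 0.3103]
tcp_rot: [[-1.0, 0.013, 0.001], [0.013, 1.0, 0.003], [-0.001, 0.003, -1.0]]
ft_force: [-0.1, 0.1, -0.2]
grip_width: 0.0654
finger_force: 0.0
```

>>> creep_tool(increments=[-0.023,-0.043,0,0,-0.046,-0.086,0,0,-0.069,-0.129,0,0,-0.092,-0.172,0,0,-0.115,-0.213,0,0])

```text
t: 1.8
tcp_pos: [0.2974, 0.354, 0.3066]
tcp_rot: [[-1.0, 0.014, -0.002], [0.014, 1.0, -0.002], [0.002, -0.002, -1.0]]
ft_force: [0.8, 0.4, -0.6]
grip_width: 0.0256
finger_force: 0.0
```

>>> creep_tool(increments=[-0.023,-0.043,0,0,-0.046,-0.086,0,0,-0.069,-0.129,0,0,-0.092,-0.172,0,0,-0.115,-0.213,0,0])

```text
t: 2.3
tcp_pos: [0.4096, 0.1397, 0.3069]
tcp_rot: [[-1.0, 0.015, -0.002], [0.015, 1.0, -0.0], [0.002, -0.0, -1.0]]
ft_force: [0.5, 0.9, 1.0]
grip_width: 0.0006
finger_force: 0.0
```

>>> creep_tool(increments=[-0.023,-0.043,0,0,-0.046,-0.086,0,0,-0.069,-0.129,0,0,-0.092,-0.172,0,0,-0.108,-0.2,0,0])

```text
t: 2.8
tcp_pos: [0.5151, -0.0625, 0.3063]
tcp_rot: [[-1.0, 0.017, -0.003], [0.017, 1.0, 0.0], [0.003, 0.0, -1.0]]
ft_force: [-0.7, 0.9, 1.0]
grip_width: 0.0006
finger_force: 0.0
```

>>> creep_tool(increments=[0,0,0.05,0,0,0,0.09,0,0,0,0.09,0,0,0,0.09,0])

```text
t: 3.2
tcp_pos: [0.5141, -0.0592, 0.2177]
tcp_rot: [[-1.0, 0.014, -0.003], [0.014, 1.0, 0.001], [0.003, 0.001, -1.0]]
ft_force: [0.6, -0.5, 0.7]
grip_width: 0.0001
finger_force: 0.0
```

>>> creep_tool(increments=[0,0,0.03,0,0,0,0.05,0,0,0,0.06,0,0,0,0.068,0,0,0,0.076,0])

```text
t: 3.7
tcp_pos: [0.5168, -0.0597, 0.1447]
tcp_rot: [[-1.0, 0.013, 0.004], [0.013, 1.0, -0.001], [-0.004, -0.001, -1.0]]
ft_force: [-0.5, -0.4, 3.4]
grip_width: 0.0006
finger_force: 1.3
```

>>> creep_tool(increments=[0,0,0.008,0,0,0,0.016,0,0,0,0.022,0,0,0,0.027,0,0,0,0.03,0])

```text
t: 4.2
tcp_pos: [0.5148, -0.0595, 0.1119]
tcp_rot: [[-1.0, 0.013, -0.001], [0.013, 1.0, 0.0], [0.001, 0.0, -1.0]]
ft_force: [-2.3, -0.4, 1.6]
grip_width: 0.0004
finger_force: 1.0
```

>>> creep_tool(increments=[0,0,0.002,0,0,0,0.004,0,0,0,0.005,0,0,0,0.005,0])

```text
t: 4.6
tcp_pos: [0.5153, -0.0595, 0.1075]
tcp_rot: [[-1.0, 0.013, 0.0], [0.013, 1.0, 0.0], [-0.0, 0.0, -1.0]]
ft_force: [-0.2, -0.5, 0.1]
grip_width: 0.0001
finger_force: 0.0
```

>>> creep_tool(increments=[0,0,0.0015,0,0,0,0.003,0,0,0,0.003,0])

```text
t: 4.9
tcp_pos: [0.5156, -0.0596, 0.1071]
tcp_rot: [[-1.0, 0.013, 0.001], [0.013, 1.0, -0.0], [-0.001, -0.0, -1.0]]
ft_force: [-10.5, 2.0, 19.9]
grip_width: 0.0003
finger_force: 10.1
```

>>> creep_tool(increments=[0,0,-0.04,0,0,0,-0.085,0,0.045,-0.02,-0.095,0,0.09,-0.04,-0.095,0,0.129,-0.06,-0.095,0])

```text
t: 5.4
tcp_pos: [0.3844, -0.1183, 0.2002]
tcp_rot: [[-1.0, 0.012, 0.001], [0.012, 1.0, -0.001], [-0.001, -0.001, -1.0]]
ft_force: [0.1, -0.4, 0.4]
grip_width: 0.0007
finger_force: 0.0
```

>>> creep_tool(increments=[0,0,0,0])

```text
t: 5.5
tcp_pos: [0.3824, -0.1194, 0.1996]
tcp_rot: [[-1.0, 0.015, -0.0], [0.015, 1.0, -0.001], [0.0, -0.001, -1.0]]
ft_force: [0.8, -0.1, 0.4]
grip_width: 0.0003
finger_force: 0.0
```

```bash
cat > f2.py <<'E'
import sys
from fit import *
import cv2
P=np.load('P.npy')
n=sys.argv[1]
a=robot.snapshot('top');b=robot.snapshot('scene')
a=cv2.resize(a[250:340,320:420],(533,480),interpolation=cv2.INTER_CUBIC);b=cv2.resize(b[220:340,290:390],(400,480),interpolation=cv2.INTER_CUBIC) 
cv2.imwrite(f'pics/{n}.png',np.hstack([a,b])[:,:790,::-1])
s=robot.sense();print(s['t'],np.round(s['tcp_pos'],4))
E
python3 f2.py a1
```

```text
5.6 [ 0.3854 -0.1184  0.2001]
```

View pics/a1.png

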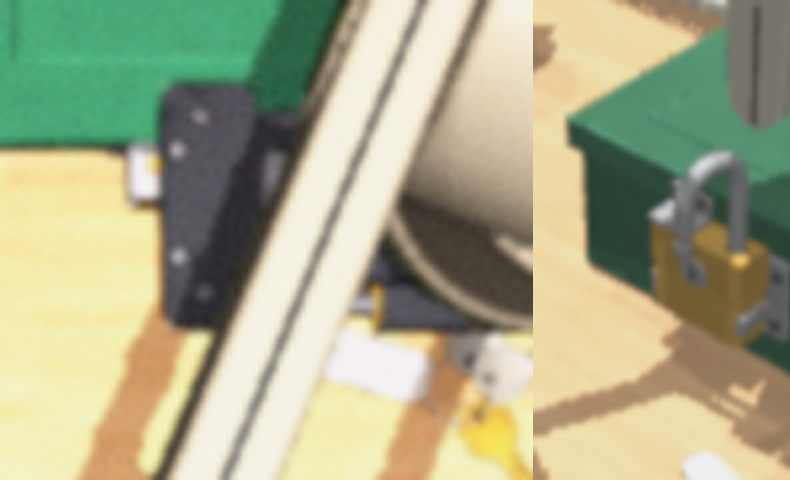

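>>> creep_tool(increments=[0,0,0.04,0,0,0,0.085,0,0,0,0.085,0])

```text
t: 5.9
tcp_pos: [0.3822, -0.1156, 0.109]
tcp_rot: [[-1.0, 0.012, -0.009], [0.012, 1.0, 0.005], [0.009, 0.004, -1.0]]
ft_force: [-0.8, 0.0, 0.2]
grip_width: 0.0006
finger_force: 0.0
```

>>> creep_tool(increments=[0.0002,0.0165,0,0,0.0004,0.033,0,0,-0.0024,0.0445,0,0,-0.0093,0.0535,0,0,-0.0093,0.0535,0,0])

```text
t: 6.4
tcp_pos: [0.3972, -0.0637, 0.1163]
tcp_rot: [[-1.0, 0.011, 0.002], [0.011, 1.0, -0.0], [-0.002, -0.0, -1.0]]
ft_force: [-0.2, -0.3, 1.3]
grip_width: 0.0001
finger_force: 0.0
```

Next, diagonal moves to bring it round, then a look.

>>> creep_tool(increments=[-0.005,0.009,0,0,-0.0085,0.014,0,0,-0.011,0.015,0,0,-0.012,0.015,0,0])

```text
t: 6.8
tcp_pos: [0.4078, -0.0495, 0.1146]
tcp_rot: [[-1.0, 0.012, -0.0], [0.012, 1.0, 0.0], [0.0, 0.0, -1.0]]
ft_force: [-0.8, 0.0, -0.4]
grip_width: 0.0005
finger_force: 0.3
```

```bash
python3 f2.py a2
```

```text
6.9 [ 0.4076 -0.0497  0.1145]
```

View pics/a2.png

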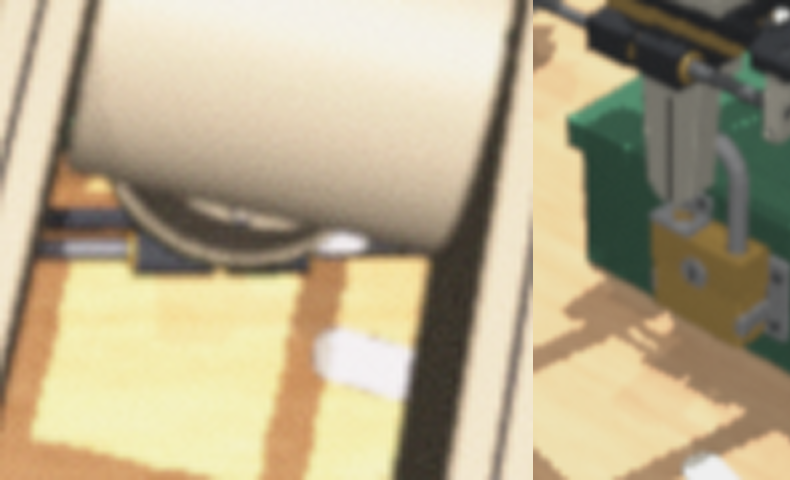

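The shackle has swung with the finger, which now stands in front of the bow. I'll push gently on to the stop.

>>> creep_tool(increments=[-0.0015,0,0,0,-0.003,0,0,0,-0.003,0,0,0])

```text
t: 7.2
tcp_pos: [0.4103, -0.0497, 0.1145]
tcp_rot: [[-1.0, 0.013, -0.001], [0.013, 1.0, 0.0], [0.001, 0.0, -1.0]]
ft_force: [-2.5, 0.9, 1.4]
grip_width: 0.0001
finger_force: 1.2
```

>>> creep_tool(increments=[-0.001,0,0,0,-0.002,0,0,0,-0.002,0,0,0])

```text
t: 7.5
tcp_pos: [0.4112, -0.0497, 0.1142]
tcp_rot: [[-1.0, 0.013, -0.003], [0.013, 1.0, 0.0], [0.003, 0.0, -1.0]]
ft_force: [-8.6, 1.1, 3.3]
grip_width: 0.0005
finger_force: 4.4
```

>>> creep_tool(increments=[0.012,0,0,0,0.02,0,0,0,0.02,0,-0.04,0,0.02,0,-0.075,0,0.02,0,-0.075,0])

```text
t: 8.0
tcp_pos: [0.3956, -0.0503, 0.1952]
tcp_rot: [[-1.0, 0.013, 0.009], [0.013, 1.0, -0.002], [-0.009, -0.002, -1.0]]
ft_force: [0.6, -0.1, 0.5]
grip_width: 0.0003
finger_force: 0.0
```

>>> creep_tool(increments=[0,0,0,0])

```text
t: 8.1
tcp_pos: [0.3935, -0.0498, 0.1906]
tcp_rot: [[-1.0, 0.013, 0.003], [0.013, 1.0, -0.001], [-0.003, -0.001, -1.0]]
ft_force: [0.2, -0.0, -0.3]
grip_width: 0.0009
finger_force: 0.0
```

```bash
python3 f2.py a3 && python3 - <<'E'
from fit import *
for c in('scene',):
    for t in('bow_top','short_tip'): print(t,robot.recognise(c,t)[:1])
P=np.load('P.npy')
for th in(0,-.04):
    P[4]=th;print(th,[np.round(proj('scene',p),1).tolist() for p in(shk(P,.018,.149),shk(P,.036,.092))],shk(P,.018,.149))
E
```

```text
8.2 [ 0.3921 -0.0494  0.1886]
bow_top [{'extent': [325.6, 250.6, 17.3, 29.9], 'confidence': 0.75}]
short_tip [{'extent': [325.3, 251.5, 16.1, 30.4], 'confidence': 0.73}]
0 [[335.0, 252.1], [328.0, 271.9]] [ 0.42331516 -0.0589122   0.149     ]
-0.04 [[335.2, 251.9], [328.5, 271.6]] [ 0.42403477 -0.05893435  0.149     ]
```

View pics/a3.png

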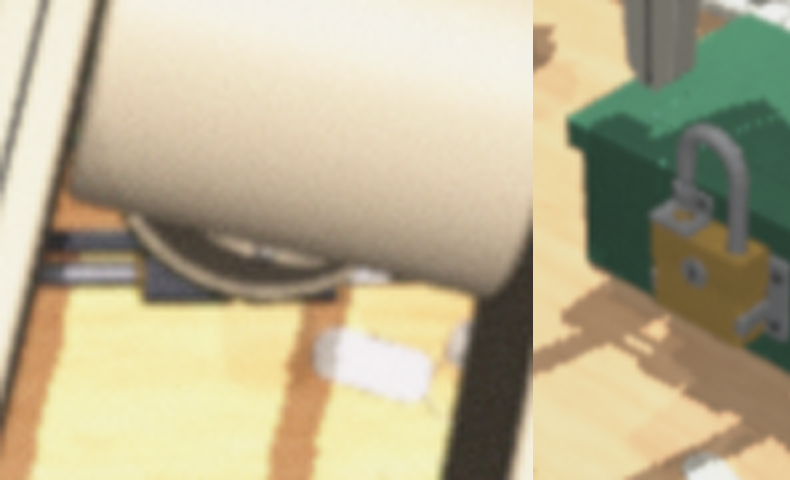

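>>> creep_tool(increments=[-0.032,-0.0095,0,0,-0.032,-0.0095,0,0,-0.032,-0.0095,0.015,0,-0.032,-0.0095,0.03,0,-0.032,-0.0095,0.03,0])

```text
t: 8.8
tcp_pos: [0.4219, -0.0587, 0.156]
tcp_rot: [[-1.0, 0.013, -0.005], [0.013, 1.0, 0.001], [0.005, 0.001, -1.0]]
ft_force: [0.0, 0.1, 0.3]
grip_width: 0.0006
finger_force: 0.0
```

>>> creep_tool(increments=[0,0,0,0])

```text
t: 8.9
tcp_pos: [0.4235, -0.0591, 0.1587]
tcp_rot: [[-1.0, 0.013, -0.002], [0.013, 1.0, 0.0], [0.002, 0.0, -1.0]]
ft_force: [0.6, 0.9, 0.1]
grip_width: 0.0
finger_force: 0.0
```

>>> creep_tool(increments=[0,0,0.006,0,0,0,0.012,0,0,0,0.016,0,0,0,0.019,0,0,0,0.019,0])

```text
t: 9.4
tcp_pos: [0.4247, -0.0594, 0.1407]
tcp_rot: [[-1.0, 0.013, 0.001], [0.013, 1.0, -0.0], [-0.001, -0.0, -1.0]]
ft_force: [0.8, -0.1, 4.3]
grip_width: 0.0005
finger_force: 2.0
```

>>> creep_tool(increments=[0,0,0.004,0,0,0,0.008,0,0,0,0.012,0,0,0,0.015,0,0,0,0.017,0])

```text
t: 9.9
tcp_pos: [0.4249, -0.0594, 0.124]
tcp_rot: [[-1.0, 0.013, 0.001], [0.013, 1.0, -0.0], [-0.001, -0.0, -1.0]]
ft_force: [-0.7, 0.9, 7.2]
grip_width: 0.0008
finger_force: 3.3
```

>>> creep_tool(increments=[0,0,0.0015,0,0,0,0.003,0,0,0,0.003,0])

```text
t: 10.2
tcp_pos: [0.425, -0.0594, 0.1211]
tcp_rot: [[-1.0, 0.013, 0.001], [0.013, 1.0, -0.0], [-0.001, -0.0, -1.0]]
ft_force: [-0.5, 2.1, 6.1]
grip_width: 0.0004
finger_force: 3.5
```

>>> creep_tool(increments=[0,0,0.0015,0,0,0,0.003,0,0,0,0.003,0])

```text
t: 10.5
tcp_pos: [0.4256, -0.0593, 0.1199]
tcp_rot: [[-1.0, 0.013, 0.002], [0.013, 1.0, -0.0], [-0.002, 0.0, -1.0]]
ft_force: [-5.5, 2.6, 18.6]
grip_width: 0.0007
finger_force: 9.7
```

>>> creep_tool(increments=[0,0,-0.03,0,0,0,-0.06,0,0.04,0,-0.08,0,0.08,0,-0.08,0,0.1,0.0,-0.08,0])

```text
t: 11.0
tcp_pos: [0.3227, -0.058, 0.1974]
tcp_rot: [[-1.0, 0.013, -0.001], [0.013, 1.0, -0.0], [0.001, -0.0, -1.0]]
ft_force: [-0.3, -0.6, 0.3]
grip_width: 0.0007
finger_force: 0.0
```

>>> creep_tool(increments=[0,0,0,0,0,0,0,0])

```text
t: 11.2
tcp_pos: [0.3247, -0.0583, 0.1975]
tcp_rot: [[-1.0, 0.013, 0.001], [0.013, 1.0, -0.0], [-0.001, -0.0, -1.0]]
ft_force: [-0.2, 0.6, 0.0]
grip_width: 0.0003
finger_force: 0.0
```

```bash
python3 f2.py a4
```

```text
11.3 [ 0.3249 -0.0581  0.1974]
```

View pics/a4.png

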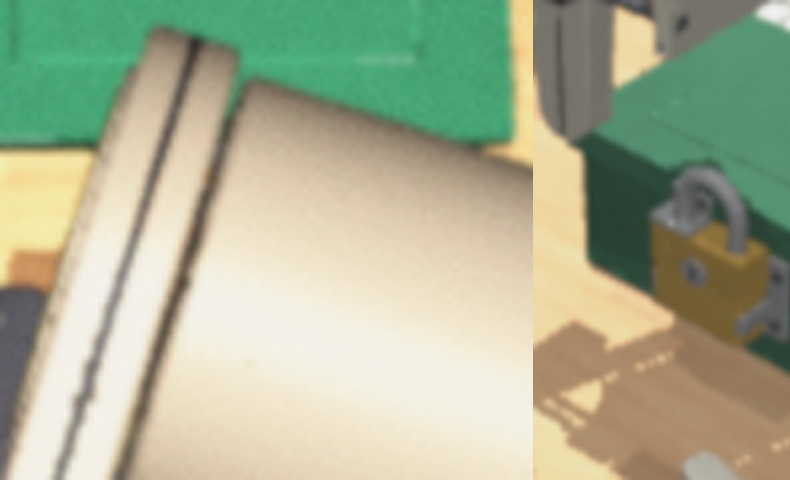

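In the scene view the shackle stays down by itself: the bow top is at crop (710,170), about 11 px lower than before, and the short leg goes through the tongue. The lid is shut and the robot is clear.

```bash
python3 -c "
from cell import robot;print(robot.sign_off())"
```

```text
the job is handed in; nothing more can be done
None
```

The food box is locked and the job is handed in: the lid is shut, the shackle went down through the tongue to its stop and stayed down after release, and I saw nothing beside the box get moved; the judge's result was not shown.

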